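Fold down a ratcheting sofa headrest bracket

ROBOT

A 6-joint arm with a two-finger parallel gripper is mounted at the origin on the work surface. World frame = base frame: x ahead of the robot, y to its left, z up, the work surface at z = 0. Lengths are in m, angles in rad, forces in N, time in s.
With the tool pointing down it reaches from about 0.35 to 0.925 m from the base axis. Payload 6.4 kg.
Tool frame: the origin (TCP) lies midway between the tips of the shut fingers; the grasp point (between the pads) lies 19 mm behind it; z points along the fingers, y is the line along which they close (so a half turn about z gives the same grasp; the last joint's range is limited). The gripper opens to 94 mm and grips with 3 to 60 N. Pads are 16 mm wide; open, the fingers measure 119 mm over their backs; the gripper's body (75 mm by 177 mm) begins 78 mm behind the grasp point.
Start: joints at [-0.174, 0.245, 1.558, -0, 1.339, -0.174], TCP at [0.65, 0, 0.205] pointing down, gripper open.
Joint ranges: [-3.13, 3.13], [-1.02, 2.26], [0.13, 2.54], [-0.95, 4.09], [0.21, 2.88], [-2.74, 2.74]. Speed limits (rad/s): [2.57, 2.57, 3.14, 3.14, 3.14, 3.14].

INTERFACE

Orientations are given as a rotation vector (axis times angle).
In Python, from bench import arm, optics, close_job gives the robot as it stands. The module is installed in compiled form; this text tells all that it offers.
- The arm moves only by the tool jog_arm, never from a script. Its argument "rows" is a list of rows, each an object of numbers: "rx", "ry", "rz": the turn, a rotation vector about the tool's x, y, z in rad; "dx", "dy", "dz": the shift along the tool's x, y, z in mm; "gripper": the finger opening in mm, from 0 to 94. In form: [{"rx": .., "ry": .., "rz": .., "dx": .., "dy": .., "dz": .., "gripper": ..}, ...]. A call has 1 to 20 rows; each row shifts and turns the commanded pose from where the row before left it, along the tool's axes as they then stand; what a row does not reach is not made up. A row lasts 1/12 s, in which the tool goes at most 41.7 mm and 7.16 degrees, less where a joint would pass 70% of its speed; a pose out of reach is approached as far as the arm can. A call is refused whole if a number of a shift passes 41.7 or a number of a turn 0.125, either way. A call with a gripper value outside its range is refused whole. The fingers move at their own pace and stop on an object; "squeeze" is the grip in N (left out, the last holds). Time passes only in rows, so rows that do not move let the fingers close. It gives the time, the measured TCP pose, the force, the opening and the grip force at its end, in the units of the state.
- arm.get_obs(): the state, without advancing time (a new reading comes with each control period).
- optics.read_camera(name): name is "scene" or "side" or "wrist"; returns (picture, depth): 480x640x3 uint8, blue, green, red; 480x640 float32, m along the optical axis (not along the pixel's ray), 0 where there is no reading.
- optics.get_calibration(name): a dict with "fov_y" (degrees; the focal length in pixels is half the picture's height over the tangent of half this angle, whatever the lens; pixels are square), "cx", "cy" (the principal point, pixels), "distortion" ([k1, k2, p1, p2, k3] as OpenCV has them; the pictures are not rectified), "rvec" (rotation vector, rad) and "tvec" (3), from world to camera coordinates, as OpenCV has them. Camera axes: x right, y down, z forward; pixel columns grow to the right and rows downward; lengths in m; the calibration is good to about 2 mm. A picture is of the moment at which its call begins: read the wrist's pose just before it. get_calibration takes no time and is no camera call; for the wrist camera it gives the pose at the moment of the call.
- close_job(): hands the job in; it is judged then, once.
Trained networks look in the newest picture that a camera, given by its name, has taken for a name from the list of things; names that differ only in an ending like _2 or _b are one class to them, and where a whole thing is asked for, a point or a joint stands for the part that bears it (a point fixed in the world has none). Each returns a list of dicts, best first, with "confidence" (0 to 1); they miss things now and then, are a little off and sometimes report something else, mostly with a low value. They report only what shows in the picture. A call takes as long as a camera call.
- optics.boxes_of(target, camera): "position" ([x, y, z] in m, in world coordinates, good to about 4 mm: the middle of the surface that is visible of it).
- optics.pinpoint(target, camera): "position" ([x, y, z] in m, in world coordinates, good to about 4 mm: a listed point, or the origin of a listed thing).
The state is a dict: "t": time; "joint_pos": joint angles; "joint_velocities": joint speeds; "joint_torque": joint torques, N m; "tcp_pos": TCP position; "ee_rot": TCP orientation; "force": force on the tool from outside, world axes, zero at the start; "torque": the same for the moment, N m; "width": finger opening in m; "gripper_force": force on a finger pad.
Only numpy, scipy, OpenCV 4.12 (cv2) and the standard library are available. Lean on these libraries where they do the work, as an engineer would, in place of code of your own. Each camera call takes 0.05 s, during which the arm holds its last target. There are 200 camera calls.

TASK

On the upholstery bench a sofa headrest bracket is screwed to a plywood board, its arm standing up on a ratchet. Press the pawl's thumb tab all the way down so that the pawl lets go of the teeth and stays free, then push the arm down past its teeth until it lies flat on its rubber stop, and move away. Only press and push with the fingers: do not pull the arm up or lift anything, and leave the pawl free and the things around the board where they are.

Things in the scene. Friction and masses are not known exactly. Their poses are not given: they have to be found in the camera images.
- board: plywood board, 420 x 130 x 18 mm, fixed to the bench top, that carries the whole bracket; origin at the centre of its underside, on the bench top. Its x axis runs along its length, level, from the pawl's end towards the end where the arm comes to lie flat; y is level across it, z up. All moving parts lie on its centre line (y = 0) and move in its x-z plane
- hinge (a point): centre of the arm's hinge pin, fixed on the board at board x -15 mm, 85 mm above the bench; the pin runs along the board's y axis. Two steel cheeks, up to 100 mm above the bench, hold it
- headrest_arm (a joint): angle of the arm above level (rad): 0 = flat on the rubber stop, which is its end stop; it starts at 0.85 to 1.02, can be moved up to 1.3, and grows as the arm is raised; standing, its top reaches up to 270 mm above the bench. The stiff hinge keeps the arm wherever it is left and takes about 2 to 6 N of push square to the arm at the plywood pad. Teeth on the hub would meet the pawl's nose at about 0.72, 0.46 and 0.20, so with the pawl in, the arm cannot go below about 0.8
- pad_top (a point): centre of the pushing area on the upper face of the plywood pad on the arm's outer end; the pad is 85 mm along the arm (115 to 200 mm from the hinge axis), 70 mm wide and 12 mm thick. This point is 165 mm from the hinge axis along the arm and 16 mm above the arm's centre line, so at arm angle a it lies at hinge + (0.165 cos a - 0.016 sin a) along the board's x and (0.165 sin a + 0.016 cos a) up. Its x axis points out along the arm, its z axis out of the pad's face
- pawl (a joint): angle of the pawl (rad): 0 = nose in the teeth; grows as the tab is pressed down to its end stop at 0.45. The nose is clear of the teeth above 0.3. It has no spring: stiff, it stays where it is left; the tab needs about 2 to 4 N
- tab_top (a point): centre of the upper face of the pawl's thumb tab, a dark steel plate 42 mm along the board by 40 mm wide and 5 mm thick, at the end of the board away from the arm. At pawl angle 0 it lies 123 mm behind the hinge axis (towards the board's -x) and 82.5 mm above the bench; fully pressed, 131 mm behind it and 40 mm above the bench (22 mm above the board). It turns about a pin 50 mm behind the hinge axis, 45 mm above the bench
- staple_gun: loose green hand staple gun lying on its side, about 180 x 95 x 28 mm; origin under its middle. Leave it alone
- pin_dish: loose round steel pin dish, 100 mm across, 22 mm high; origin under its centre. Leave it alone
- staple_box: loose cardboard box of staples, 100 x 70 x 45 mm; origin under its centre. Leave it alone
- tape_measure: loose black tape measure, about 66 mm across, 30 mm high; origin under its middle. Leave it alone

How it is judged:
By the outcome, as a careful person would: the job done as asked, in the order asked, and still so for the second after the job is handed in, with the robot touching nothing.
It also fails if it takes over 43 s, if anything falls off the work surface, if the arm or the gripper's body presses on something with over 40 N, if the wrist force passes 120 N, or if a joint passes its speed limit or range.

## Working session

There is one attempt and no reset: what is moved stays moved. The work goes in short steps, Python scripts to look and compute and a tool call to move; the robot and the scene stay as the last step left them, time stands still between calls to the robot, and variables do not carry over. Pictures are saved under pics/ and viewed, at most 10 in all, crops included, and the job is handed in when it is done.

Besides the shell and the picture viewer there is one more tool, called as name([rows], argument=value, ...), one row to a line, values as JSON. jog_arm: Moves the arm, as the interface text tells. Its arguments: {"type":"object","properties":{"rows":{"type":"array"},"squeeze":{"type":"number"}},"required":["rows"]}

```bash
mkdir -p pics; python3 - <<'E'
from bench import arm, optics
import cv2, numpy as np
o=arm.get_obs(); print(o['t'],o['tcp_pos'],o['ee_rot'],o['width'],o['force'])
for c in ("scene","side"):
    p,d=optics.read_camera(c); cv2.imwrite(f"pics/{c}0.png",p)
    for n in ("board","hinge","pad_top","tab_top","staple_gun","pin_dish","staple_box","tape_measure"):
        r=optics.pinpoint(n,c); print(c,n,[(np.round(x['position'],3).tolist(),round(x['confidence'],2)) for x in r[:2]])
E
```

```text
0.0 [6.49410721e-01 1.24116059e-04 2.04354135e-01] [-2.22032363e+00 -2.22037309e+00  1.68703366e-03] 0.09421552359211897 [-0.28659896 -0.90014188 -0.12834274]
scene board [([0.515, 0.026, 0.001], 0.69)]
scene hinge [([0.51, 0.01, 0.086], 0.93)]
scene pad_top [([0.537, 0.079, 0.23], 0.91)]
scene tab_top [([0.462, -0.119, 0.083], 0.88)]
scene staple_gun [([0.688, 0.079, 0.005], 0.66)]
scene pin_dish [([0.613, -0.126, -0.004], 0.55)]
scene staple_box [([0.345, -0.028, 0.002], 0.95), ([0.611, -0.128, -0.001], 0.39)]
scene tape_measure [([0.403, 0.179, 0.002], 0.63)]
side board [([0.511, 0.031, 0.0], 0.81)]
side hinge [([0.511, 0.012, 0.085], 0.86), ([0.346, -0.03, 0.004], 0.31)]
side pad_top [([0.53, 0.08, 0.234], 0.84)]
side tab_top [([0.466, -0.114, 0.08], 0.63)]
side staple_gun [([0.69, 0.082, 0.008], 0.71)]
side pin_dish [([0.615, -0.13, -0.002], 0.77)]
side staple_box [([0.346, -0.025, 0.001], 0.73)]
side tape_measure [([0.402, 0.179, 0.0], 0.77)]
```

View pics/scene0.png

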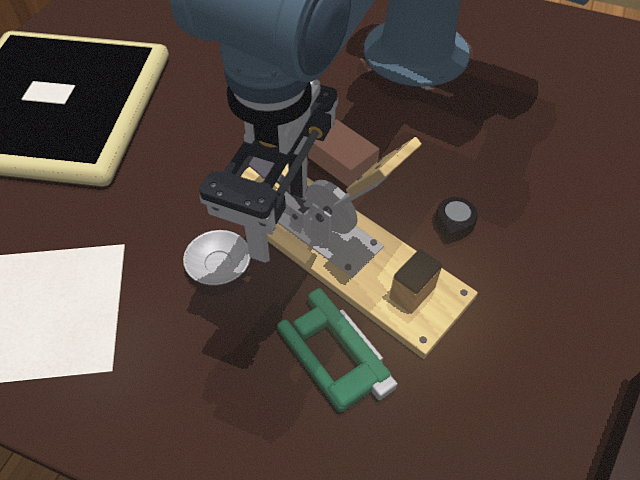

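View pics/side0.png

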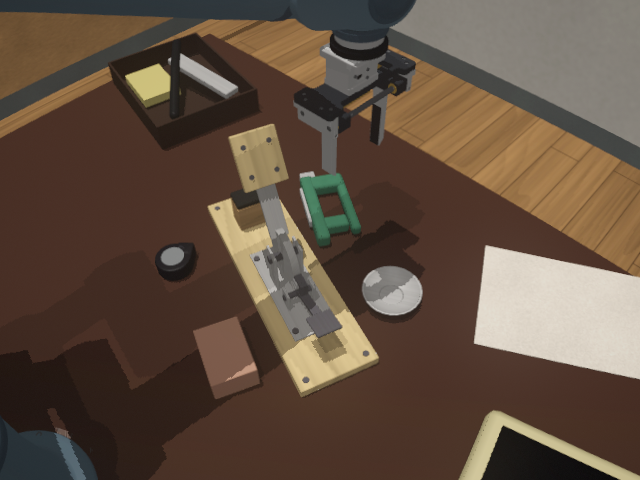

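The arm stands with its pad towards +y. The tab is at about (0.465, -0.115), and the board axis runs about 70.5° from world x. In the side picture the tab is at about (322,323) and nothing blocks it from above.

I'll go around the -y side of the arm, turn the fingers across the board and shut them.

jog_arm([
  {"dx":-38,"gripper":0},
  {"dx":-38,"gripper":0},
  {"dx":-38,"gripper":0},
  {"dy":-37,"gripper":0},
  {"dy":-37,"gripper":0},
  {"dy":-37,"gripper":0},
  {"dy":-37,"gripper":0},
  {"dy":-36,"gripper":0},
  {"rz":0.114,"gripper":0},
  {"rz":0.113,"gripper":0},
  {"rz":0.113,"gripper":0},
  {"gripper":0},
  {"gripper":0},
], squeeze=10)

```text
invalid input at $.rows[0]: expected keys rx, ry, rz, dx, dy, dz, gripper
```

```bash
cat > h.py <<'E'
from bench import arm, optics
import cv2, numpy as np
from scipy.spatial.transform import Rotation as R
def st():
    o=arm.get_obs(); print(round(o['t'],2),np.round(o['tcp_pos'],4),np.round(R.from_rotvec(o['ee_rot']).as_matrix(),3).tolist(),'w',round(o['width'],4),'F',np.round(o['force'],1)); return o
def look(c,f,names):
    p,d=optics.read_camera(c); cv2.imwrite(f"pics/{f}.png",p)
    for n in names:
        print(c,n,[(np.round(x['position'],4).tolist(),round(x['confidence'],2)) for x in optics.pinpoint(n,c)[:2]])
E
python3 - <<'E'
from h import *
st(); look("wrist","w1",["tab_top","hinge","board","pad_top"]); look("side","s1",["tab_top","hinge","board","pad_top"]);look("scene","c1",["tab_top","hinge","board"])
E
```

```text
0.9 [ 0.65   -0.      0.2055] [[-0.0, 1.0, 0.0], [1.0, 0.0, -0.0], [-0.0, 0.0, -1.0]] w 0.0937 F [-0.2  0.4  1. ]
wrist tab_top []
wrist hinge [([0.5107, 0.0125, 0.0891], 0.6)]
wrist board [([0.5176, 0.0327, -0.0012], 0.59)]
wrist pad_top [([0.5377, 0.0815, 0.2295], 0.6)]
side tab_top [([0.4639, -0.1131, 0.0794], 0.73)]
side hinge [([0.5116, 0.0142, 0.0843], 0.58)]
side board [([0.5141, 0.028, -0.0046], 0.72)]
side pad_top [([0.5322, 0.0796, 0.2363], 0.9)]
scene tab_top [([0.4603, -0.1156, 0.0824], 0.56), ([0.4031, 0.1816, -0.0008], 0.41)]
scene hinge [([0.6873, 0.0782, -0.0016], 0.19)]
scene board [([0.5137, 0.0234, 0.001], 0.83)]
```

View pics/w1.png

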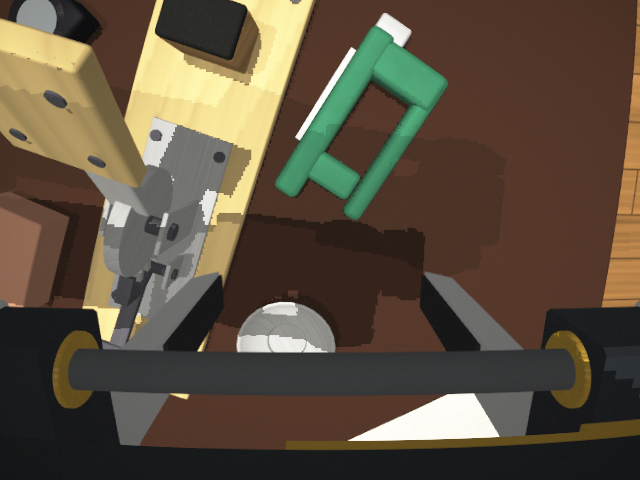

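View pics/s1.png

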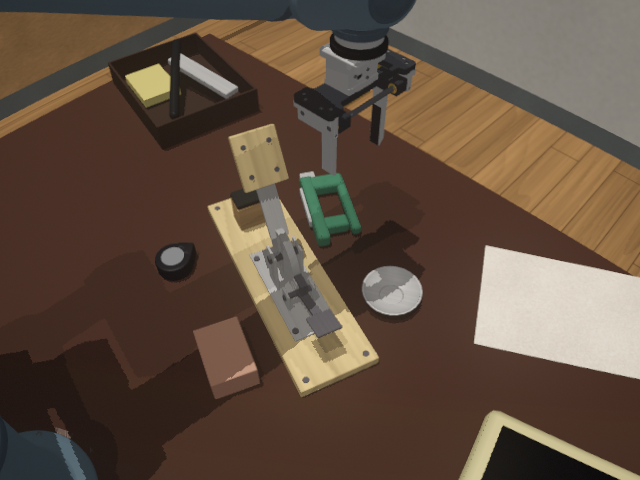

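The wrist view shows hub and pad at the upper left, with the tab hidden behind the finger. The side view is unchanged, because the move was refused: rows need every key. I'll resend it in full.

jog_arm([
  {"rx":0,"ry":0,"rz":0,"dx":-38,"dy":0,"dz":0,"gripper":0},
  {"rx":0,"ry":0,"rz":0,"dx":-38,"dy":0,"dz":0,"gripper":0},
  {"rx":0,"ry":0,"rz":0,"dx":-38,"dy":0,"dz":0,"gripper":0},
  {"rx":0,"ry":0,"rz":0,"dx":0,"dy":-37,"dz":0,"gripper":0},
  {"rx":0,"ry":0,"rz":0,"dx":0,"dy":-37,"dz":0,"gripper":0},
  {"rx":0,"ry":0,"rz":0,"dx":0,"dy":-37,"dz":0,"gripper":0},
  {"rx":0,"ry":0,"rz":0,"dx":0,"dy":-37,"dz":0,"gripper":0},
  {"rx":0,"ry":0,"rz":0,"dx":0,"dy":-36,"dz":0,"gripper":0},
  {"rx":0,"ry":0,"rz":0.114,"dx":0,"dy":0,"dz":0,"gripper":0},
  {"rx":0,"ry":0,"rz":0.113,"dx":0,"dy":0,"dz":0,"gripper":0},
  {"rx":0,"ry":0,"rz":0.113,"dx":0,"dy":0,"dz":0,"gripper":0},
  {"rx":0,"ry":0,"rz":0,"dx":0,"dy":0,"dz":0,"gripper":0},
  {"rx":0,"ry":0,"rz":0,"dx":0,"dy":0,"dz":0,"gripper":0},
], squeeze=10)

```text
t: 2.68
tcp_pos: [0.466, -0.114, 0.2056]
ee_rot: [2.562, 1.817, 0.0]
force: [0.0, -0.5, -0.6]
width: 0.0107
gripper_force: 0.0
```

```bash
python3 - <<'E'
from h import *
st(); look("wrist","w2",["tab_top","hinge"]); st()
E
```

```text
2.68 [ 0.466  -0.114   0.2056] [[0.331, 0.944, 0.0], [0.944, -0.331, -0.0], [-0.0, 0.0, -1.0]] w 0.0107 F [ 0.  -0.5 -0.6]
wrist tab_top [([0.4608, -0.1144, 0.0871], 0.72)]
wrist hinge [([0.5127, 0.0136, 0.0874], 0.81), ([0.6112, -0.1263, -0.0021], 0.67)]
2.83 [ 0.4661 -0.114   0.2054] [[0.332, 0.943, -0.0], [0.943, -0.332, 0.0], [-0.0, -0.0, -1.0]] w 0.001 F [ 0.   0.5 -0.3]
```

View pics/w2.png

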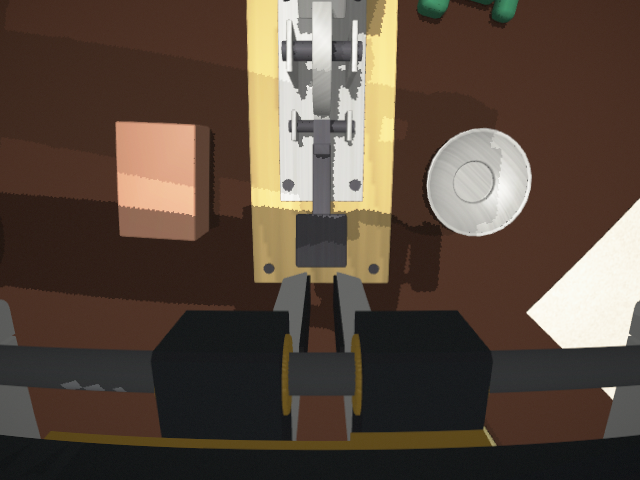

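```bash
python3 - <<'E'
from h import *
c=optics.get_calibration("wrist"); p,d=optics.read_camera("wrist")
f=240/np.tan(np.radians(c['fov_y']/2)); K=np.array([[f,0,c['cx']],[0,f,c['cy']],[0,0,1]])
Rm=R.from_rotvec(np.ravel(c['rvec'])).as_matrix(); t=np.ravel(c['tvec'])
o=st(); T=R.from_rotvec(o['ee_rot']).as_matrix()
for u,v in [(321,241),(300,218),(343,218),(300,263),(343,263),(322,45),(250,150),(391,150)]:
    q=cv2.undistortPoints(np.array([[[u,v]]],float),K,np.array(c['distortion']))[0,0]
    z=np.median(d[v-1:v+2,u-1:u+2]); w=Rm.T@(np.array([q[0],q[1],1])*z-t)
    print((u,v),np.round(w,4),'tool mm',np.round(T.T@(w-o['tcp_pos'])*1000,1))
E
```

```text
2.88 [ 0.4661 -0.114   0.2054] [[0.332, 0.943, -0.0], [0.943, -0.332, 0.0], [0.0, -0.0, -1.0]] w 0.0008 F [0.3 0.2 0.2]
(321, 241) [ 0.4635 -0.1172  0.0822] tool mm [ -3.9  -1.4 123.2]
(300, 218) [ 0.4539 -0.0954  0.0786] tool mm [ 13.5 -17.6 126.8]
(343, 218) [ 0.4854 -0.1064  0.0784] tool mm [ 13.5  15.7 127. ]
(300, 263) [ 0.4426 -0.1275  0.086 ] tool mm [-20.6 -17.6 119.4]
(343, 263) [ 0.4741 -0.1386  0.0858] tool mm [-20.6  15.7 119.6]
(322, 45) [0.5078 0.0069 0.1288] tool mm [127.8  -0.8  76.6]
(250, 150) [ 0.4262 -0.0309  0.018 ] tool mm [ 65.1 -65.2 187.4]
(391, 150) [ 0.5457 -0.0729  0.0183] tool mm [ 65.2  61.4 187.1]
```

The depth reading puts the tab 4 mm from the TCP and level at z = 82 mm. I'll shift out 8 mm, go down and press.

jog_arm([
  {"rx":0,"ry":0,"rz":0,"dx":-8,"dy":-1,"dz":30,"gripper":0},
  {"rx":0,"ry":0,"rz":0,"dx":0,"dy":0,"dz":35,"gripper":0},
  {"rx":0,"ry":0,"rz":0,"dx":0,"dy":0,"dz":35,"gripper":0},
  {"rx":0,"ry":0,"rz":0,"dx":0,"dy":0,"dz":12,"gripper":0},
  {"rx":0,"ry":0,"rz":0,"dx":0,"dy":0,"dz":6,"gripper":0},
  {"rx":0,"ry":0,"rz":0,"dx":0,"dy":0,"dz":6,"gripper":0},
  {"rx":0,"ry":0,"rz":0,"dx":0,"dy":0,"dz":6,"gripper":0},
  {"rx":0,"ry":0,"rz":0,"dx":0,"dy":0,"dz":6,"gripper":0},
  {"rx":0,"ry":0,"rz":0,"dx":0,"dy":0,"dz":6,"gripper":0},
  {"rx":0,"ry":0,"rz":0,"dx":0,"dy":0,"dz":6,"gripper":0},
  {"rx":0,"ry":0,"rz":0,"dx":0,"dy":0,"dz":6,"gripper":0},
  {"rx":0,"ry":0,"rz":0,"dx":0,"dy":0,"dz":4,"gripper":0},
  {"rx":0,"ry":0,"rz":0,"dx":0,"dy":0,"dz":0,"gripper":0},
])

```text
t: 3.97
tcp_pos: [0.4622, -0.1209, 0.0467]
ee_rot: [-2.565, -1.813, 0.0]
force: [-0.4, 0.1, 0.5]
width: 0.0009
gripper_force: 0.4
```

jog_arm([
  {"rx":0,"ry":0,"rz":0,"dx":0,"dy":0,"dz":2,"gripper":0},
  {"rx":0,"ry":0,"rz":0,"dx":0,"dy":0,"dz":2,"gripper":0},
])

```text
t: 4.13
tcp_pos: [0.4622, -0.1209, 0.0433]
ee_rot: [-2.565, -1.813, 0.0]
force: [-0.4, -1.1, 3.9]
width: 0.0005
gripper_force: 2.1
```

jog_arm([
  {"rx":0,"ry":0,"rz":0,"dx":0,"dy":0,"dz":1.5,"gripper":0},
])

```text
t: 4.22
tcp_pos: [0.4625, -0.121, 0.0425]
ee_rot: [-2.564, -1.813, 0.0]
force: [-5.0, 1.4, 16.7]
width: 0.0005
gripper_force: 8.0
```

jog_arm([
  {"rx":0,"ry":0,"rz":0,"dx":0,"dy":0,"dz":1.5,"gripper":0},
])

```text
t: 4.3
tcp_pos: [0.4626, -0.1211, 0.0421]
ee_rot: [-2.564, -1.813, 0.001]
force: [-8.4, 4.0, 25.3]
width: 0.0005
gripper_force: 12.5
```

The force climbed to 25 N at z = 42 mm, which is the expected height, so the pawl is on its end stop. I'll rise and come in behind the pad.

jog_arm([
  {"rx":0,"ry":0,"rz":0,"dx":0,"dy":0,"dz":-10,"gripper":0},
  {"rx":0,"ry":0,"rz":0,"dx":0,"dy":0,"dz":-40,"gripper":0},
  {"rx":0,"ry":0,"rz":0,"dx":0,"dy":0,"dz":-40,"gripper":0},
  {"rx":0,"ry":0,"rz":0,"dx":0,"dy":0,"dz":-40,"gripper":0},
  {"rx":0,"ry":0,"rz":0,"dx":0,"dy":0,"dz":-40,"gripper":0},
  {"rx":0,"ry":0,"rz":0,"dx":0,"dy":0,"dz":-40,"gripper":0},
  {"rx":0,"ry":0,"rz":0,"dx":35,"dy":0,"dz":0,"gripper":0},
  {"rx":0,"ry":0,"rz":0,"dx":35,"dy":0,"dz":0,"gripper":0},
  {"rx":0,"ry":0,"rz":0,"dx":35,"dy":0,"dz":0,"gripper":0},
  {"rx":0,"ry":0,"rz":0,"dx":35,"dy":0,"dz":0,"gripper":0},
  {"rx":0,"ry":0,"rz":0,"dx":0,"dy":0,"dz":0,"gripper":0},
])

```text
t: 5.22
tcp_pos: [0.5095, 0.0155, 0.2501]
ee_rot: [-2.558, -1.82, -0.002]
force: [1.1, -0.0, 0.1]
width: 0.0004
gripper_force: 0.0
```

```bash
python3 - <<'E'
from h import *
st(); look("side","s2",["tab_top","hinge","pad_top"]);look("wrist","w3",["hinge","pad_top"]);look("scene","c3",["hinge","pad_top","tab_top"])
E
```

```text
5.22 [0.5095 0.0155 0.2501] [[0.328, 0.945, -0.0], [0.945, -0.328, 0.002], [0.002, -0.001, -1.0]] w 0.0004 F [ 1.1 -0.   0.1]
side tab_top []
side hinge [([0.5111, 0.0125, 0.0848], 0.85)]
side pad_top [([0.5301, 0.0782, 0.2355], 0.79)]
wrist hinge [([0.5141, 0.0098, 0.0877], 0.74)]
wrist pad_top [([0.5328, 0.0838, 0.2283], 0.55)]
scene hinge [([0.5082, 0.0084, 0.0862], 0.79)]
scene pad_top [([0.5338, 0.0795, 0.2324], 0.8)]
scene tab_top [([0.4605, -0.1266, 0.0449], 0.61)]
```

View pics/s2.png

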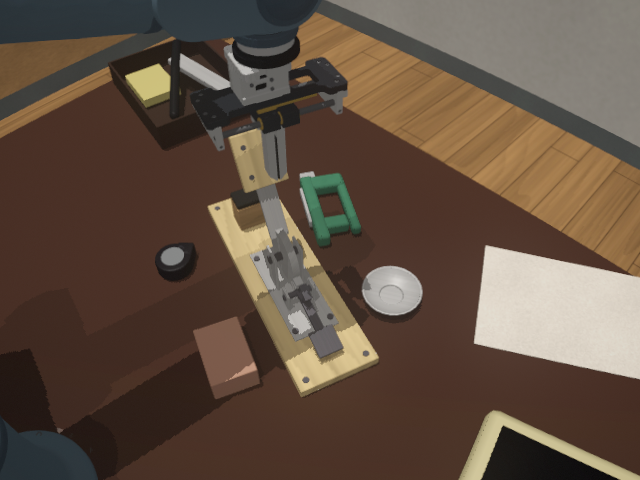

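The tab is now down: the scene network gives z ≈ 0.045, and in the side picture it lies at (325,343). The shut fingers stand behind the pad. I'll push along the arc.

jog_arm([
  {"rx":0,"ry":0,"rz":0,"dx":24,"dy":0,"dz":7.5,"gripper":0},
  {"rx":0,"ry":0,"rz":0,"dx":24,"dy":0,"dz":7.5,"gripper":0},
  {"rx":0,"ry":0,"rz":0,"dx":9,"dy":0,"dz":5,"gripper":0},
  {"rx":0,"ry":0,"rz":0,"dx":9,"dy":0,"dz":5,"gripper":0},
  {"rx":0,"ry":0,"rz":0,"dx":9,"dy":0,"dz":5,"gripper":0},
  {"rx":0,"ry":0,"rz":0,"dx":6.4,"dy":0,"dz":4.8,"gripper":0},
  {"rx":0,"ry":0,"rz":0,"dx":6.4,"dy":0,"dz":4.8,"gripper":0},
  {"rx":0,"ry":0,"rz":0,"dx":6.4,"dy":0,"dz":4.8,"gripper":0},
])

```text
t: 6.43
tcp_pos: [0.5407, 0.0998, 0.2062]
ee_rot: [2.565, 1.813, 0.0]
force: [-2.7, -2.0, 4.1]
width: 0.0004
gripper_force: 2.4
```

```bash
python3 - <<'E'
from h import *
st(); look("side","s3",["tab_top","pad_top"]);look("scene","c4",["pad_top","tab_top"])
E
```

```text
6.43 [0.5407 0.0998 0.2062] [[0.334, 0.943, 0.0], [0.943, -0.334, -0.0], [0.0, 0.0, -1.0]] w 0.0004 F [-2.7 -2.   4.1]
side tab_top [([0.4628, -0.1184, 0.0408], 0.61)]
side pad_top []
scene pad_top [([0.5466, 0.1112, 0.2092], 0.73)]
scene tab_top [([0.46, -0.127, 0.041], 0.78)]
```

View pics/c4.png

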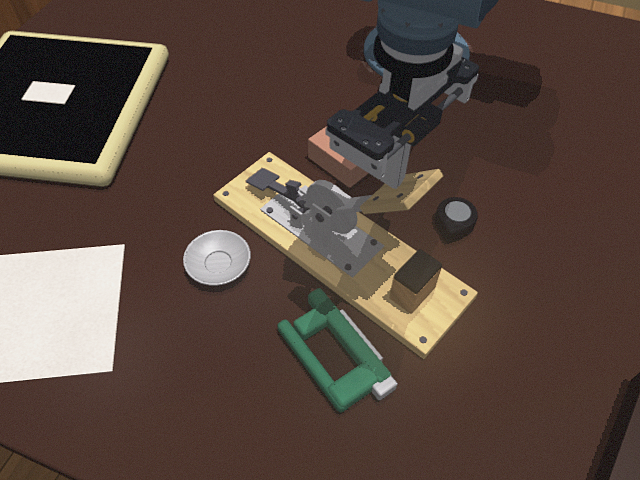

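The arm is going down, with its pad at about (410,190). The tab is fully down near (263,180), with the networks giving z ≈ 0.041. I'll continue along the arc.

jog_arm([
  {"rx":0,"ry":0,"rz":0,"dx":5.6,"dy":0,"dz":5.8,"gripper":0},
  {"rx":0,"ry":0,"rz":0,"dx":5.6,"dy":0,"dz":5.8,"gripper":0},
  {"rx":0,"ry":0,"rz":0,"dx":5.6,"dy":0,"dz":5.8,"gripper":0},
  {"rx":0,"ry":0,"rz":0,"dx":4.7,"dy":0,"dz":6.5,"gripper":0},
  {"rx":0,"ry":0,"rz":0,"dx":4.7,"dy":0,"dz":6.5,"gripper":0},
  {"rx":0,"ry":0,"rz":0,"dx":4.7,"dy":0,"dz":6.5,"gripper":0},
])

```text
t: 7.23
tcp_pos: [0.5516, 0.1296, 0.1689]
ee_rot: [2.565, 1.814, 0.003]
force: [-0.6, -0.9, 4.1]
width: 0.0002
gripper_force: 2.2
```

jog_arm([
  {"rx":0,"ry":0,"rz":0,"dx":3.7,"dy":0,"dz":7,"gripper":0},
  {"rx":0,"ry":0,"rz":0,"dx":3.7,"dy":0,"dz":7,"gripper":0},
  {"rx":0,"ry":0,"rz":0,"dx":3.7,"dy":0,"dz":7,"gripper":0},
  {"rx":0,"ry":0,"rz":0,"dx":2.5,"dy":0,"dz":7.5,"gripper":0},
  {"rx":0,"ry":0,"rz":0,"dx":2.5,"dy":0,"dz":7.5,"gripper":0},
  {"rx":0,"ry":0,"rz":0,"dx":2.5,"dy":0,"dz":7.5,"gripper":0},
])

```text
t: 7.73
tcp_pos: [0.5578, 0.1473, 0.1253]
ee_rot: [-2.565, -1.814, -0.004]
force: [0.9, 1.0, 5.1]
width: 0.0006
gripper_force: 2.1
```

jog_arm([
  {"rx":0,"ry":0,"rz":0,"dx":1.5,"dy":0,"dz":6,"gripper":0},
  {"rx":0,"ry":0,"rz":0,"dx":1.5,"dy":0,"dz":6,"gripper":0},
  {"rx":0,"ry":0,"rz":0,"dx":1,"dy":0,"dz":5,"gripper":0},
  {"rx":0,"ry":0,"rz":0,"dx":0,"dy":0,"dz":3,"gripper":0},
  {"rx":0,"ry":0,"rz":0,"dx":0,"dy":0,"dz":2,"gripper":0},
])

```text
t: 8.15
tcp_pos: [0.5582, 0.1502, 0.1031]
ee_rot: [-2.565, -1.813, 0.0]
force: [1.2, 3.8, 4.4]
width: 0.0007
gripper_force: 1.9
```

jog_arm([
  {"rx":0,"ry":0,"rz":0,"dx":0,"dy":0,"dz":1.5,"gripper":0},
])

```text
t: 8.23
tcp_pos: [0.5582, 0.1501, 0.1018]
ee_rot: [-2.565, -1.813, 0.0]
force: [0.9, 3.4, 4.5]
width: 0.0004
gripper_force: 2.0
```

jog_arm([
  {"rx":0,"ry":0,"rz":0,"dx":0,"dy":0,"dz":1.5,"gripper":0},
])

```text
t: 8.32
tcp_pos: [0.5583, 0.1502, 0.1011]
ee_rot: [-2.565, -1.813, 0.0]
force: [-3.3, 3.3, 14.7]
width: 0.0009
gripper_force: 7.5
```

The stop is taking load at z = 0.101, as expected. One more small press, then I'll back off straight up.

jog_arm([
  {"rx":0,"ry":0,"rz":0,"dx":0,"dy":0,"dz":1.5,"gripper":0},
  {"rx":0,"ry":0,"rz":0,"dx":0,"dy":0,"dz":0,"gripper":0},
])

```text
t: 8.48
tcp_pos: [0.5583, 0.1502, 0.101]
ee_rot: [-2.565, -1.813, 0.001]
force: [-4.5, 3.5, 14.8]
width: 0.0004
gripper_force: 7.1
```

jog_arm([
  {"rx":0,"ry":0,"rz":0,"dx":0,"dy":0,"dz":-10,"gripper":0},
  {"rx":0,"ry":0,"rz":0,"dx":0,"dy":0,"dz":-35,"gripper":0},
  {"rx":0,"ry":0,"rz":0,"dx":0,"dy":0,"dz":-40,"gripper":0},
  {"rx":0,"ry":0,"rz":0,"dx":0,"dy":0,"dz":-40,"gripper":0},
  {"rx":0,"ry":0,"rz":0,"dx":0,"dy":0,"dz":-40,"gripper":0},
  {"rx":0,"ry":0,"rz":0,"dx":0,"dy":0,"dz":0,"gripper":0},
  {"rx":0,"ry":0,"rz":0,"dx":0,"dy":0,"dz":0,"gripper":0},
])

```text
t: 9.07
tcp_pos: [0.5591, 0.1495, 0.2665]
ee_rot: [2.563, 1.811, 0.004]
force: [-0.1, 0.1, -0.4]
width: 0.0004
gripper_force: 0.0
```

```bash
python3 - <<'E'
from h import *
st(); N=["pad_top","tab_top","staple_gun","pin_dish","staple_box","tape_measure"]
look("side","s5",N);look("scene","c5",N)
E
```

```text
9.07 [0.5591 0.1495 0.2665] [[0.334, 0.943, 0.004], [0.943, -0.334, -0.001], [0.0, 0.004, -1.0]] w 0.0004 F [-0.1  0.1 -0.4]
side pad_top [([0.5623, 0.1664, 0.1032], 0.62)]
side tab_top [([0.4631, -0.1213, 0.0387], 0.68)]
side staple_gun [([0.695, 0.0768, 0.0035], 0.57)]
side pin_dish [([0.6194, -0.1289, 0.0021], 0.79)]
side staple_box [([0.3445, -0.0301, 0.0042], 0.62)]
side tape_measure [([0.5127, 0.0159, 0.0848], 0.2)]
scene pad_top [([0.5653, 0.1623, 0.1014], 0.92)]
scene tab_top [([0.4609, -0.1259, 0.0467], 0.81)]
scene staple_gun [([0.6879, 0.0785, 0.0021], 0.93)]
scene pin_dish [([0.6152, -0.1291, 0.0002], 0.85)]
scene staple_box [([0.3437, -0.0307, 0.0005], 0.74)]
scene tape_measure [([0.4012, 0.1822, 0.0013], 0.62)]
```

View pics/c5.png

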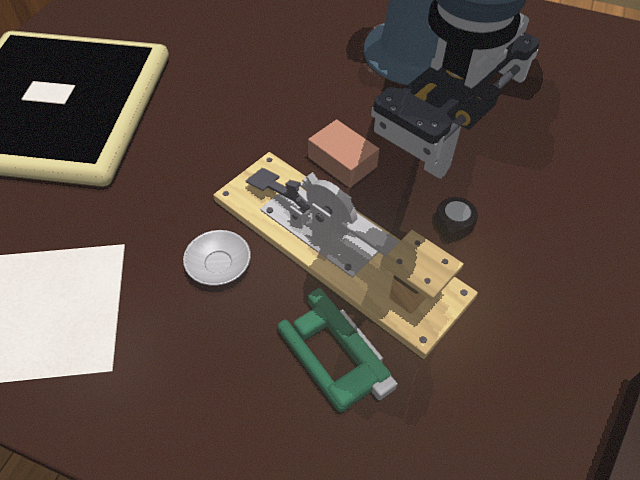

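The arm lies flat, with its pad at about (425,262) on the stop. The tab is down at (263,180), and the loose things haven't moved. I'll hand it in.

```bash
python3 -c "
from bench import close_job
print(close_job())"
```

```text
the job is handed in; nothing more can be done
None
```

The job is handed in at about 9 s of the 43 s limit: the pawl is pressed to its end stop and left free, the arm lies flat on its rubber stop, the loose things are where they were, and the gripper is clear.

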